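# Push a stuck seal insert out of a pump head

## Task

The white seal insert is stuck inside the steel pump head. Take the red-handled push rod and push the insert out from behind, through the small access hole in the back of the block, until it lies completely clear of the block in the blue catch tray. Then draw the rod out again and lay it down flat on the bare bench, off the fixture; do not disturb the other things on the bench.

Things in the scene. Friction and masses are not known exactly. Their poses are not given: they have to be found in the camera images.
- pump_head: Fixed fixture: plain steel block, blue catch tray before it, on a dark steel base plate. Origin on the bench under the block's middle; +x = the way the insert comes out, z up. Block x -30..30 mm, 70 wide, top z = 75 (a screw on it to 88; a 12 mm thick fitting stands out to y = +49 at z = 60). Plate x -45..120, 90 wide, 10 thick. Nothing stands behind the block on the plate.
- access_hole (a point): Centre of the access hole's mouth in the block's back face (x = -30 mm of pump_head), 45 mm above the bench; axes as pump_head: the rod goes in level, along +x. Hole 16 mm diameter, 20 mm deep; it leads on the same axis into a bore of 32 mm diameter, 40 mm long, open at the block's front face (60 mm from here).
- tray_floor (a point): Middle of the catch tray's floor, 65 mm ahead of the block's middle, 27.5 mm above the bench; axes as pump_head. Inside the tray is 71 mm long (from the block's front face to the end wall), 40 mm wide; its walls are 14 mm high.
- seal_insert: White round plastic plug with two black rings, 30 mm diameter, 26 long. Origin at its centre, x along its axis, out of the block. Gripped in the bore by a spring: 5 to 9 N slides it for the first 20 mm or so, then it is loose. At the start its centre is about 5 mm ahead of the block's middle: its back end 22 mm inside the access hole's mouth, its front end sunk 12 mm in the bore.
- push_rod: Loose rod lying on the bench: red flat-sided handle with black bands, 60 mm long (x), 18 wide (y), 32 high (z); a brass pin of 9 mm diameter, 80 mm long, stands out of its +x end on the middle line. About 0.12 kg. Origin at the centre of the handle's underside; x points to the pin's tip, z up.
- rod_tip (a point): End of the brass pin, 110 mm ahead (+x) of the handle's centre and 16 mm above its underside.
- rod_grip (a point): Centre of the handle, where to grasp it across its 18 mm width (y).
- beaker: Bystander: clear beaker 53 x 57 x 66 mm; origin at the centre of its underside.
- tuning_bottle: Bystander: white bottle with white cap and green band, 48 x 48 x 101 mm; origin at the centre of its underside.
- cone_case: Bystander: low round case, black below and white above with a grey top, 61 x 61 x 24 mm; origin at the centre of its underside.
- pen_red: Bystander: red pen, 142 mm long along its y, 10 mm thick; origin at the centre of its underside.

How it is judged:
By the outcome, as a careful person would: the job done as asked, in the order asked, and still so for the second after the job is handed in, with the robot touching nothing.
It also fails if it takes over 50 s, if anything falls off the work surface, if the arm or the gripper's body presses on something with over 40 N, if the wrist force passes 120 N, or if a joint passes its speed limit or range.

## Robot

A 6-joint arm with a two-finger parallel gripper is mounted at the origin on a cart in front of the work surface, level with it; the furniture and walls round the work are solid. World frame = base frame: x ahead of the robot, y to its left, z up, the work surface at z = 0. Lengths are in m, angles in rad, forces in N, time in s.
With the tool pointing down it reaches from about 0.375 to 0.75 m from the base axis. Payload 9 kg.
Tool frame: the origin (TCP) lies midway between the tips of the shut fingers; the grasp point (between the pads) lies 19 mm behind it; z points along the fingers, x is the direction in which the jaws open and shut, and the axes are right-handed (so a half turn about z gives the same grasp; the last joint's range is limited). The gripper opens to 85 mm and grips with 20 to 120 N. Pads are 22 mm wide; open, the fingers measure 114 mm over their backs; the gripper's body (76 mm by 85 mm) begins 54 mm behind the grasp point. The pads swing forward as they close: fully open they stand 13 mm farther back than shut.
Start: joints at [-1.399, 0.104, 0.097, 1.564, 0, 1.353], TCP at [0.228, -0.555, 0.231] pointing down, gripper open.
Joint ranges: [-2.99, 2.99], [-0.84, 1.86], [-1.1, 1.16], [-1.84, 2.11], [-1.51, 1.56], [-3.14, 3.14]. Speed limits (rad/s): [2.22, 2.22, 2.57, 3.14, 3.14, 3.14].

## Interface

Orientations are given as a unit quaternion [x, y, z, w].
In Python, from plant import sensors, capture, order gives the robot as it stands.
- The arm moves only by the tool arm_command, never from a script. Its argument "rows" is text: rows parted by semicolons, each of 4 numbers parted by spaces: the shift along the tool's x, y, z in cm, then the turn about the tool's z in degrees. In form: x y z yaw; .... A call has 1 to 20 rows; each row is the pose to reach, as a shift and turn from the pose commanded when the call began, along the tool's axes at that moment; what a row does not reach only later rows make up. A row lasts 1/10 s, in which the tool goes at most 50 mm and 8.59 degrees, less where a joint would pass 70% of its speed; a pose out of reach is approached as far as the arm can. A call with a gripper value outside its range is refused whole. "fingers" is the gripper's target within -1 to 1 (fully open at 1, half-way at 0, shut at -1), set as the call begins (left out, the last holds). The fingers move at their own pace and stop on an object; "squeeze" is the grip in N (left out, the last holds). Time passes only in rows, so rows that repeat a pose let the fingers close. It gives the time, the measured TCP pose, the force and the opening at its end, in the units of the state.
- sensors.read_state(): the state, without advancing time (a new reading comes with each control period).
- capture(name): name is "side" or "top" or "wrist"; returns a dict with "image" (420x560x3 uint8, red, green, blue), "intrinsics" (3x3 intrinsics, pixels), "origin" and "orientation" of the camera in the world; the wrist camera has in their place "hand_eye" (4x4, takes a point from camera to tool coordinates, whose origin is the TCP and whose axes are the tool frame's). Camera axes: x right, y down, z forward; pixel columns grow to the right and rows downward; lengths in m; the calibration is good to about 2 mm. A picture is of the moment at which its call begins: read the wrist's pose just before it. There is no depth.
- order.sign_off(): hands the job in, once; it reports no verdict.
The state is a dict: "time": time; "joint_pos": joint angles; "qd": joint speeds; "tau": joint torques, N m; "tool_pos": TCP position; "tool_rot": TCP orientation; "ft_force": force on the tool from outside, world axes, zero at the start; "wrist_torque": the same for the moment, N m; "finger_gap": finger opening in m.
Only numpy, scipy, OpenCV 4.12 (cv2) and the standard library are available. Lean on these libraries where they do the work, as an engineer would, in place of code of your own. Each camera call takes 0.05 s, during which the arm holds its last target.

## Working session

There is one attempt and no reset: what is moved stays moved. The work goes in short steps, Python scripts to look and compute and a tool call to move; the robot and the scene stay as the last step left them, time stands still between calls to the robot, and variables do not carry over. Pictures are saved under pics/ and viewed, and the job is handed in when it is done.

Besides the shell and the picture viewer there is one more tool, called after "Emit:" as name(argument=value, ...) on one line, values as JSON. arm_command: Moves the arm, as the interface text tells. Its arguments: {"type":"object","properties":{"rows":{"type":"string"},"fingers":{"type":"number"},"squeeze":{"type":"number"}},"required":["rows"]}

```bash
ls; mkdir -p pics; cat > h.py <<'E'
import numpy as np,cv2
from scipy.spatial.transform import Rotation as R
from plant import sensors,capture,order
def snap(n,f):
    s=sensors.read_state(); c=capture(n)
    cv2.imwrite('pics/'+f+'.png',c['image'][:,:,::-1])
    K=np.array(c['intrinsics'])
    if n=='wrist':
        T=np.eye(4);T[:3,:3]=R.from_quat(s['tool_rot']).as_matrix();T[:3,3]=s['tool_pos']
        H=T@np.array(c['hand_eye'])
    else:
        H=np.eye(4)
        o=np.array(c['orientation'])
        H[:3,:3]=R.from_quat(o).as_matrix() if o.size==4 else o
        H[:3,3]=c['origin']
    np.savez('pics/'+f+'.npz',K=K,H=H,img=c['image'])
    return c['image'],K,H
def load(f):
    d=np.load('pics/'+f+'.npz');return d['img'],d['K'],d['H']
def ray(K,H,p):
    d=H[:3,:3]@(np.linalg.inv(K)@np.array([p[0],p[1],1.]));return H[:3,3],d
def onz(K,H,p,z):
    o,d=ray(K,H,p);return o+d*(z-o[2])/d[2]
def proj(K,H,P):
    q=K@(H[:3,:3].T@(np.array(P)-H[:3,3]));return q[:2]/q[2]
def tri(a,b):
    A=np.zeros((3,3));v=np.zeros(3)
    for o,d in (a,b):
        d=d/np.linalg.norm(d);M=np.eye(3)-np.outer(d,d);A+=M;v+=M@o
    return np.linalg.solve(A,v)
E
python3 - <<'E'
from h import *
print(sensors.read_state())
for n in('side','top','wrist'):
    i,K,H=snap(n,n+'0');print(n,K,H)
E
```

```text
pics
{'time': 0.0, 'joint_pos': array([-1.39870788e+00,  1.04659700e-01,  9.64502269e-02,  1.56395007e+00,
       -1.93725705e-05,  1.35310912e+00]), 'qd': array([1.65145386e-04, 6.17128351e-05, 5.52145833e-04, 7.23157812e-04,
       6.53675735e-04, 1.09995131e-03]), 'tau': array([-3.90067123e-05, -5.56931198e+01,  5.03646934e+01,  1.70183001e-02,
       -2.36607784e-04,  1.79243534e-05]), 'tool_pos': array([ 0.22793568, -0.55462864,  0.23053506]), 'tool_rot': array([ 8.30656450e-01, -5.56784875e-01, -4.77860354e-04, -4.86140753e-04]), 'ft_force': array([0.61811415, 0.39740575, 0.21138772]), 'wrist_torque': array([ 0.03319463, -0.00841705, -0.02250717]), 'finger_gap': 0.0856407130997364}
side [[467.1928794    0.         274.52866235]
 [  0.         467.1928794  206.03533129]
 [  0.           0.           1.        ]] [[ 0.98160576 -0.05627001  0.18243855  0.29433494]
 [-0.19023577 -0.36905671  0.90972935 -1.06174622]
 [ 0.01613969 -0.92770191 -0.37297276  0.52479455]
 [ 0.          0.          0.          1.        ]]
top [[422.11063885   0.         274.32604166]
 [  0.         422.11063885 202.74773648]
 [  0.           0.           1.        ]] [[ 0.01585822 -0.99006542  0.13971033  0.3750344 ]
 [-0.99981766 -0.0171883  -0.00831877  0.06096993]
 [ 0.01063751 -0.13955294 -0.99015747  1.21231863]
 [ 0.          0.          0.          1.        ]]
wrist [[308.08433056   0.         278.85336903]
 [  0.         308.08433056 205.66132793]
 [  0.           0.           1.        ]] [[ 0.3791461  -0.8836661  -0.27455866  0.29692279]
 [-0.92533428 -0.36276704 -0.11025676 -0.52621756]
 [-0.00217068  0.29586196 -0.95522824  0.3730602 ]
 [ 0.          0.          0.          1.        ]]
```

View pics/side0.png

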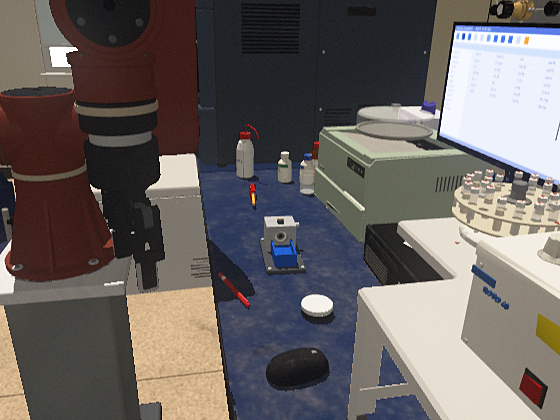

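View pics/top0.png

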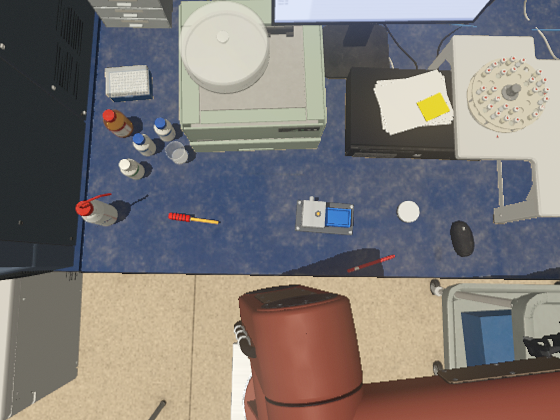

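View pics/wrist0.png

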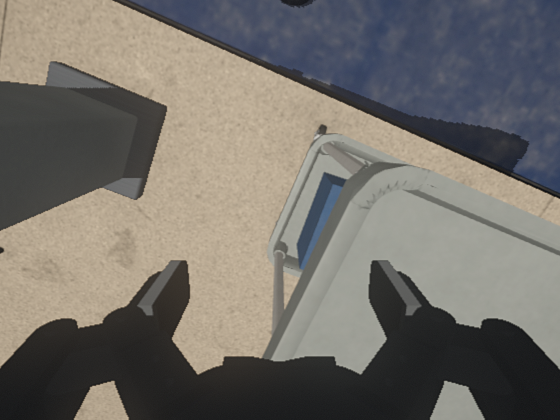

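```bash
python3 - <<'E'
from h import *
i,K,H=load('top0')
a=cv2.resize(i[180:250,155:235],None,fx=7,fy=7,interpolation=cv2.INTER_CUBIC)
b=cv2.resize(i[180:250,285:365],None,fx=7,fy=7,interpolation=cv2.INTER_CUBIC)
cv2.imwrite('pics/c1.png',np.vstack([a,b])[:,:,::-1][:, :800])
cv2.imwrite('pics/c1a.png',a[:,:,::-1]);cv2.imwrite('pics/c1b.png',b[:,:,::-1])
for p,z in [((170,217),.016),((190,218),.016),((218,221),.016),((303,214),.075),((325,214),.075),((176,152),.0),((130,168),.05)]:
    print(p,onz(K,H,p,z).round(4))
i,K,H=load('side0')
c=cv2.resize(i[170:320,210:350],None,fx=4,fy=4,interpolation=cv2.INTER_CUBIC)
cv2.imwrite('pics/c2.png',c[:,:,::-1])
E
```

```text
(170, 217) [0.4978 0.3467 0.016 ]
(190, 218) [0.4959 0.2898 0.016 ]
(218, 221) [0.4887 0.2101 0.016 ]
(303, 214) [ 0.506  -0.0269  0.075 ]
(325, 214) [ 0.5071 -0.0866  0.075 ]
(176, 152) [0.6919 0.3425 0.    ]
(130, 168) [0.6304 0.4573 0.05  ]
```

View pics/c1a.png

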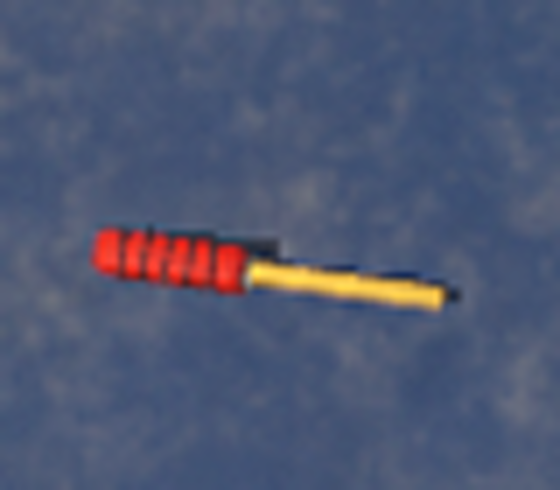

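View pics/c1b.png

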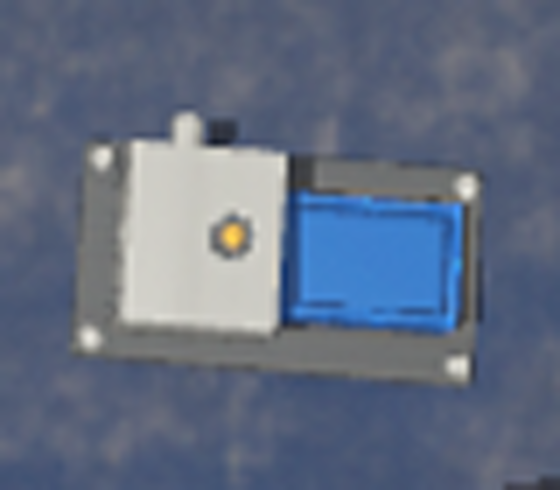

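View pics/c2.png

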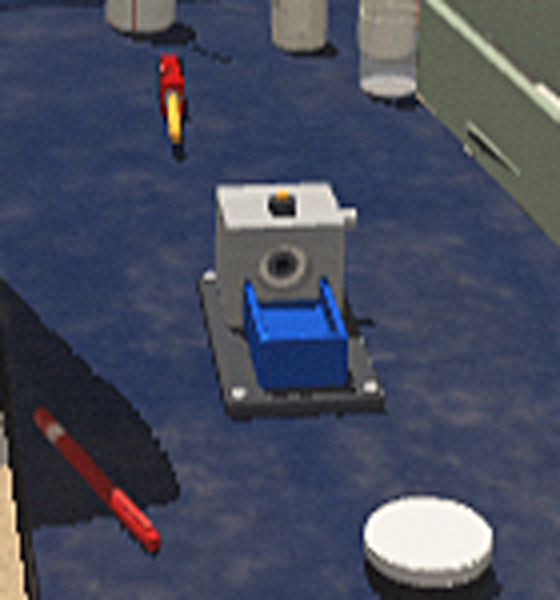

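```bash
cat >> h.py <<'E'
def rel(targets,yawdeg=None,s=None):
    """targets world xyz, world angle of tool x (deg) -> tool shift cm, yaw"""
    s=s or sensors.read_state();Rm=R.from_quat(s['tool_rot']).as_matrix()
    cur=np.degrees(np.arctan2(Rm[1,0],Rm[0,0]))
    for t in targets:
        d=Rm.T@(np.array(t)-s['tool_pos'])*100
        print('shift',d.round(2),'yaw',None if yawdeg is None else round(-(yawdeg-cur),2),'cur',round(cur,2))
E
python3 - <<'E'
from h import *
i,K,H=load('top0')
hsv=cv2.cvtColor(i,cv2.COLOR_RGB2HSV)
def blob(m,x0,x1,y0,y1):
    k=np.zeros_like(m);k[y0:y1,x0:x1]=m[y0:y1,x0:x1];ys,xs=np.nonzero(k);return np.c_[xs,ys].astype(float)
red=blob(((hsv[...,0]<8)|(hsv[...,0]>172)).astype(np.uint8)*(hsv[...,1]>150),160,230,205,235)
yel=blob(((hsv[...,0]>12)&(hsv[...,0]<35)&(hsv[...,1]>100)).astype(np.uint8),160,230,205,235)
r=onz(K,H,red.mean(0),.026);y=onz(K,H,yel.mean(0),.016)
print(red.mean(0),yel.mean(0),r,y)
p=onz(K,H,yel[yel[:,0].argmin()],.018);q=onz(K,H,yel[yel[:,0].argmax()],.018);print(p,q)
d=y-r;print('ang',np.degrees(np.arctan2(d[1],d[0])), np.degrees(np.arctan2(*(q-p)[1::-1])))
# block top corners
for c in [(130,142),(288,152),(277,335),(122,325)]:
    print(onz(K,H,(285+c[0]/7-.5,180+c[1]/7-.5),.075).round(4))
rel([(0.47,-0.1,.231),(r[0],r[1]+.0,.18)],-5)
E
```

```text
[178.86666667 216.72592593] [204.02105263 220.18947368] [0.49797237 0.31938795 0.026     ] [0.49033722 0.24982108 0.016     ]
[0.49570621 0.28945244 0.018     ] [0.48850695 0.20984231 0.018     ]
ang -96.26329799537312 -95.16728610343584
[ 0.545  -0.0268  0.075 ]
[ 0.5422 -0.0884  0.075 ]
[ 0.4707 -0.0841  0.075 ]
[ 0.4736 -0.0242  0.075 ]
shift [-3.287e+01 -3.967e+01  1.000e-02] yaw -62.66 cur -67.66
shift [-70.59 -58.19   5.15] yaw -62.66 cur -67.66
```

Emit:
arm_command(rows="-5 -6 0 -6; -9 -11 0 -12; -13 -16 0 -18; -17 -20 0 -24; -21 -25 0 -30; -25 -30 0 -36; -29 -35 0 -42; -33 -39 0 -48; -37 -41 0 -54; -41 -43 0 -60; -45 -45 0 -62.7; -49 -47 0 -62.7; -53 -49 1 -62.7; -57 -51 2 -62.7; -61 -53 3 -62.7; -65 -55.5 4 -62.7; -70.6 -58.2 5 -62.7; -70.6 -58.2 5 -62.7; -70.6 -58.2 5 -62.7; -70.6 -58.2 5 -62.7", fingers=0.2)

```text
time: 2.15
tool_pos: [0.4968, 0.3225, 0.1793]
tool_rot: [0.999, -0.041, -0.001, 0.0]
ft_force: [0.4, -0.7, 0.4]
finger_gap: 0.0512
```

```bash
python3 - <<'E'
from h import *
s=sensors.read_state();print(s['time'],s['tool_pos'],s['qd'],s['finger_gap'],s['joint_pos'])
rel([s['tool_pos']],-5)
snap('wrist','w1')
E
```

```text
2.15 [0.49680862 0.32246167 0.17928143] [-0.06163395 -0.05380784 -0.03318265  0.02606213 -0.01959367 -0.053259  ] 0.051231468925869945 [ 3.54773003e-01  7.92127468e-02 -2.32819096e-02  1.47066607e+00
  6.60564392e-04  2.00821955e+00]
shift [0. 0. 0.] yaw 0.26 cur -4.74
```

View pics/w1.png

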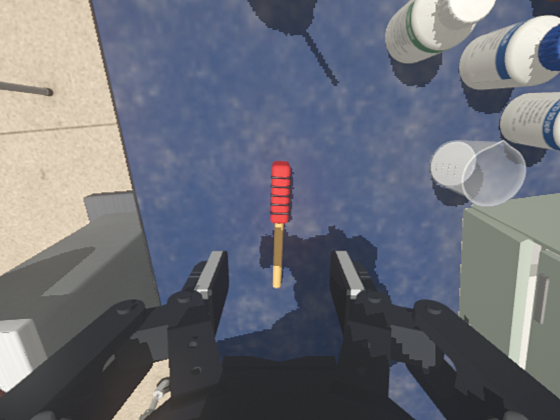

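```bash
cat >> h.py <<'E'
def rodmask(i,box=None):
    hsv=cv2.cvtColor(i,cv2.COLOR_RGB2HSV);h,s,v=[hsv[...,k] for k in range(3)]
    red=((h<8)|(h>172))&(s>150)&(v>60); yel=(h>11)&(h<30)&(s>110)&(v>60)
    if box is not None:
        m=np.zeros_like(red);m[box[1]:box[3],box[0]:box[2]]=1;red&=m;yel&=m
    return red,yel
E
python3 - <<'E'
from h import *
i,K,H=load('w1');print(H)
r,y=rodmask(i,(240,140,320,310))
for m,z in((r,.032),(y,.016)):
    ys,xs=np.nonzero(m);pts=np.c_[xs,ys].astype(np.float32)
    vx,vy,x0,y0=cv2.fitLine(pts,cv2.DIST_L2,0,.01,.01).ravel()
    print(len(pts),xs.min(),xs.max(),ys.min(),ys.max())
    a=onz(K,H,(x0+vx/vy*(ys.min()-y0),ys.min()-.5),z);b=onz(K,H,(x0+vx/vy*(ys.max()-y0),ys.max()+.5),z)
    print(a,b,np.degrees(np.arctan2(*(b-a)[1::-1])),np.linalg.norm(b-a))
E
```

```text
[[ 0.99650854 -0.07889402 -0.02732134  0.50236399]
 [-0.08344467 -0.95200393 -0.29449194  0.39776722]
 [-0.00277637  0.29574356 -0.95526334  0.32168706]
 [ 0.          0.          0.          1.        ]]
878 271 289 161 223
[0.49958626 0.35267152 0.032     ] [0.49255859 0.28980657 0.032     ] -96.3786048360858 0.06325653743261178
477 273 283 223 286
[0.4916231  0.28500634 0.016     ] [0.48273181 0.20843124 0.016     ] -96.62307141088391 0.0770895592136405
```

```bash
python3 - <<'E'
from h import *
s=sensors.read_state();print(s['time'],s['tool_pos'],s['qd'])
rel([(.496,.319,.18),(.496,.319,.006)],-6.4)
E
```

```text
2.2 [0.49714585 0.32066458 0.179966  ] [-0.04437464 -0.03931308 -0.01845308  0.01019396 -0.01004646 -0.01761744]
shift [-0.1   0.18 -0.  ] yaw 1.6 cur -4.8
shift [-0.07  0.16 17.4 ] yaw 1.6 cur -4.8
```

Emit:
arm_command(rows="-0.15 0 0 1.6; -0.15 0 4 1.6; -0.15 0 8 1.6; -0.15 0 11 1.6; -0.15 0 13 1.6; -0.15 0 14 1.6; -0.15 0 14 1.6; -0.15 0 14 1.6")

```text
time: 3.0
tool_pos: [0.4974, 0.319, 0.0427]
tool_rot: [0.998, -0.058, 0.001, -0.0]
ft_force: [-0.3, -1.3, 0.2]
finger_gap: 0.0513
```

```bash
python3 - <<'E'
from h import *
snap('wrist','w2');s=sensors.read_state();print(s['time'],s['tool_pos'],s['qd'],s['ft_force'])
rel([(.496,.319,.006)],-6.4)
E
```

```text
3.05 [0.49772908 0.3193185  0.04303561] [ 0.0046718  -0.00207552  0.00681594 -0.00226951  0.00072981 -0.00137244] [-0.50906298  0.23620567 -0.09117449]
shift [-0.18  0.06  3.7 ] yaw -0.21 cur -6.61
```

View pics/w2.png

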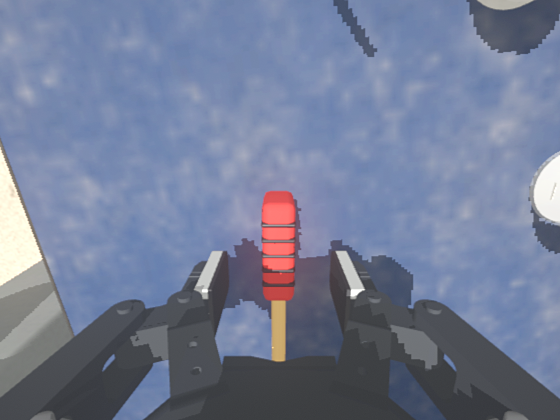

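Emit:
arm_command(rows="-0.1 0 1.5 0; -0.1 0 3 0; -0.1 0 3.6 0; -0.1 0 3.6 0; -0.1 0 3.6 0; -0.1 0 3.6 0")

```text
time: 3.65
tool_pos: [0.496, 0.3196, 0.0057]
tool_rot: [0.998, -0.057, 0.0, -0.0]
ft_force: [0.5, 0.7, 0.4]
finger_gap: 0.0514
```

Emit:
arm_command(rows="0 0 0 0; 0 0 0 0; 0 0 0 0; 0 0 0 0; 0 0 0 0; 0 0 0 0; 0 0 0 0; 0 0 0 0", fingers=-1, squeeze=70)

```text
time: 4.45
tool_pos: [0.496, 0.3196, 0.0058]
tool_rot: [0.998, -0.057, 0.0, -0.0]
ft_force: [0.2, -0.2, 6.0]
finger_gap: 0.0171
```

Emit:
arm_command(rows="0 0 -2 0; 0 0 -5 0; 0 1 -8 0; 0 3 -10 0; 0 6 -10 0; 0 9 -10 0; 0 12 -10 0; 0 12 -10 0; 0 12 -10 0; 0 12 -10 0; 0 12 -10 0")

```text
time: 5.55
tool_pos: [0.4817, 0.2009, 0.1051]
tool_rot: [0.998, -0.057, -0.0, 0.0]
ft_force: [-0.7, 0.2, -1.3]
finger_gap: 0.017
```

```bash
python3 - <<'E'
from h import *
snap('wrist','w3');s=sensors.read_state();print(s['time'],s['tool_pos'],s['qd'],s['ft_force'],s['finger_gap']);rel([(0,0,0)],-4)
snap('side','s3');i,K,H=snap('top','t3')
b=cv2.resize(i[170:260,200:375],None,fx=4.5,fy=4.5,interpolation=cv2.INTER_CUBIC)
cv2.imwrite('pics/t3c.png',b[:,:,::-1])
i,K,H=load('side0' if 0 else 's3')
cv2.imwrite('pics/s3c.png',cv2.resize(i[130:310,200:380],None,fx=3.3,fy=3.3)[:,:,::-1])
E
```

```text
5.6 [0.48173424 0.20088337 0.10507516] [-0.00101321 -0.00111327  0.00054177  0.00146661 -0.00233478 -0.00064354] [-0.68198157  1.054179   -1.26206573] 0.017008724228220085
shift [-45.58  25.42  10.53] yaw -2.51 cur -6.51
```

View pics/w3.png

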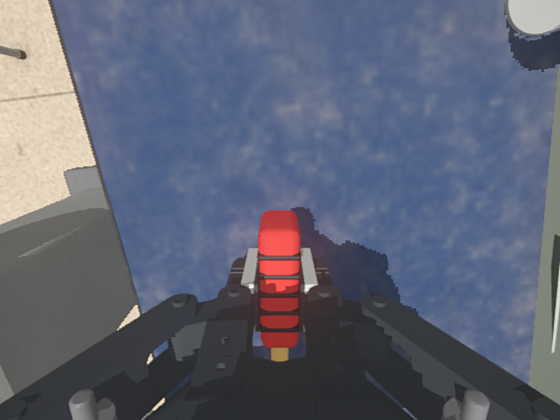

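View pics/t3c.png

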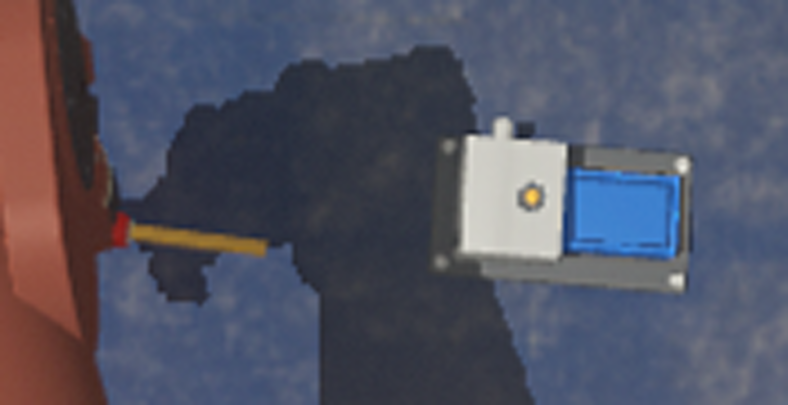

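View pics/s3c.png

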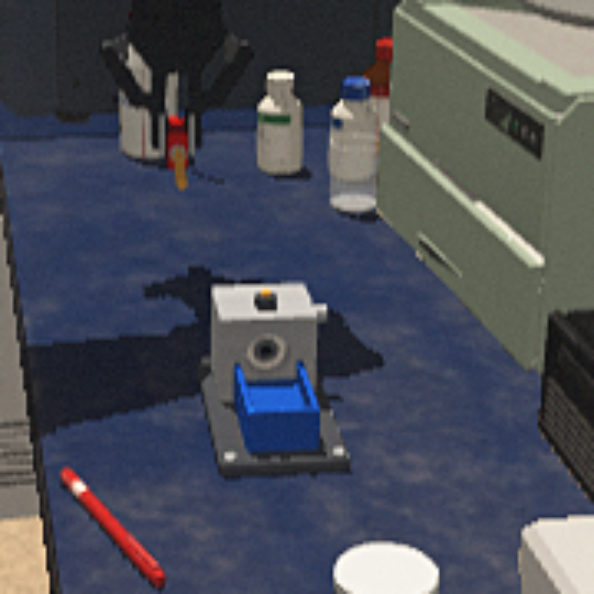

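```bash
python3 - <<'E'
from h import *
rel([(.492,-.09,.2)],-4.5)
i,K,H=load('t3');j,_,_=load('top0')
# rod tip: top & side
def tip(f,box,axis):
    i,K,H=load(f);r,y=rodmask(i,box);ys,xs=np.nonzero(y);print(f,len(xs),xs.min(),xs.max(),ys.min(),ys.max());return i,K,H,xs,ys
i,K,H,xs,ys=tip('t3',(220,205,265,235),0)
k=xs>=xs.max()-1;pt=(xs.max()+.5,ys[k].mean())
i2,K2,H2,x2,y2=tip('s3',(245,170,265,192),0)
k=y2>=y2.max()-1;ps=(x2[k].mean(),y2.max()+.0)
print(pt,ps,tri(ray(K,H,pt),ray(K2,H2,ps)))
s=sensors.read_state()
Rm=R.from_quat(s['tool_rot']).as_matrix();print('pred tip',s['tool_pos']+Rm@[0,.11,-.0102])
E
```

```text
shift [ 4.31 28.77 -9.48] yaw -2.01 cur -6.51
t3 102 229 258 220 226
s3 33 252 256 175 186
(np.float64(258.5), np.float64(224.5)) (np.float64(254.8), np.float64(186.0)) [0.47187929 0.09219016 0.11213573]
pred tip [0.46929569 0.09144621 0.11535192]
```

Emit:
arm_command(rows="0 0 -4 0; 1 3 -7.5 0; 2 8 -9.5 0; 2.5 12 -9.5 -1; 3 16 -9.5 -2; 3.5 20 -9.5 -2; 4 24 -9.5 -2; 4.3 28 -9.5 -2; 4.3 28.8 -9.5 -2; 4.3 28.8 -9.5 -2; 4.3 28.8 -9.5 -2; 4.3 28.8 -9.5 -2; 4.3 28.8 -9.5 -2")

```text
time: 7.0
tool_pos: [0.4918, -0.0897, 0.2003]
tool_rot: [0.999, -0.039, 0.0, -0.0]
ft_force: [0.5, 0.5, -0.8]
finger_gap: 0.0167
```

```bash
python3 - <<'E'
from h import *
i,K,H=snap('wrist','w4');s=sensors.read_state();print(s['time'],s['tool_pos'],s['qd'],s['finger_gap'])
print(H)
cv2.imwrite('pics/w4z.png',cv2.resize(i,None,fx=1.4,fy=1.4)[:,:,::-1])
E
```

```text
7.05 [ 0.4917745  -0.0898431   0.20033556] [-6.66689525e-03  6.38638861e-05  5.73404471e-04  3.32505920e-04
 -1.45493922e-03 -2.16004655e-03] 0.016675720312902462
[[ 9.96893777e-01 -7.51645684e-02 -2.35177736e-02  4.96631037e-01]
 [-7.87573801e-02 -9.52430615e-01 -2.94403123e-01 -1.43826227e-02]
 [-2.70363889e-04  2.95340839e-01 -9.55391917e-01  3.42777479e-01]
 [ 0.00000000e+00  0.00000000e+00  0.00000000e+00  1.00000000e+00]]
```

View pics/w4.png

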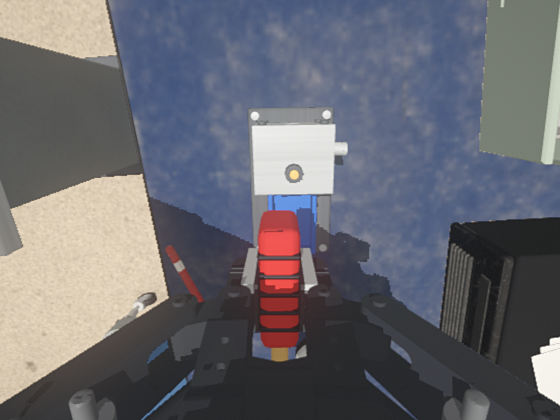

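```bash
python3 - <<'E'
from h import *
i,K,H=load('w4')
cv2.imwrite('pics/w4c.png',cv2.resize(i[100:205,240:350],None,fx=5.5,fy=5.5,interpolation=cv2.INTER_CUBIC)[:,:,::-1])
g=i.astype(int);m=((g.min(2)>150)&(g.max(2)-g.min(2)<30)).astype(np.uint8)
m[:, :245]=0;m[:,345:]=0;m[:120]=0;m[198:]=0
# per-row edges
def line(pts):
    vx,vy,x0,y0=cv2.fitLine(np.array(pts,np.float32),cv2.DIST_HUBER,0,.01,.01).ravel();return (x0,y0),(vx,vy)
gr=cv2.cvtColor(i,cv2.COLOR_RGB2GRAY).astype(float)
L=[];Rr=[]
for y in list(range(130,142))+list(range(160,188)):
    xs=np.nonzero(m[y,:])[0]; 
    L.append((xs.min()-.5,y));Rr.append((xs.max()+.5,y))
Rr=[p for p in Rr if p[0]<338]
T=[];B=[]
for x in range(262,326):
    ys=np.nonzero(m[:,x])[0];T.append((x,ys.min()-.5));B.append((x,ys.max()+.5))
def wl(pts,z):
    (x0,y0),(vx,vy)=line(pts);a=onz(K,H,(x0-30*vx,y0-30*vy),z);b=onz(K,H,(x0+30*vx,y0+30*vy),z);d=b-a;return a,np.degrees(np.arctan2(d[1],d[0])),onz(K,H,(x0,y0),z)
for n,p in zip('LRTB',(L,Rr,T,B)):
    print(n,np.round(p[::8],1).tolist()); a,an,c=wl(p,.075);print(c.round(4),an.round(2))
E
```

```text
L [[251.5, 130.0], [251.5, 138.0], [252.5, 164.0], [252.5, 172.0], [253.5, 180.0]]
[ 0.4701 -0.058   0.075 ] -93.77
R [[335.5, 130.0], [334.5, 138.0], [333.5, 164.0], [333.5, 172.0], [333.5, 180.0]]
[ 0.5409 -0.0611  0.075 ] 87.1
T [[262.0, 124.5], [270.0, 122.5], [278.0, 122.5], [286.0, 121.5], [294.0, 121.5], [302.0, 121.5], [310.0, 121.5], [318.0, 122.5]]
[ 0.5083 -0.0247  0.075 ] -3.31
B [[262.0, 194.5], [270.0, 194.5], [278.0, 194.5], [286.0, 194.5], [294.0, 193.5], [302.0, 193.5], [310.0, 193.5], [318.0, 193.5]]
[ 0.4981 -0.0866  0.075 ] -3.2
```

View pics/w4c.png

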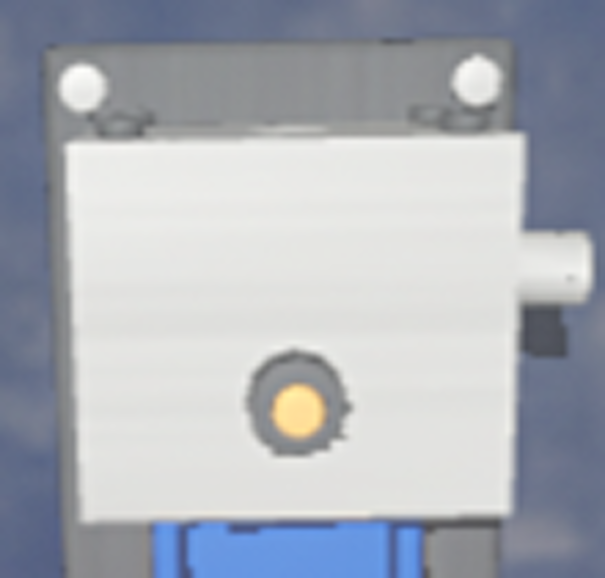

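```bash
python3 - <<'E'
from h import *
i,K,H=load('w4');s=sensors.read_state();Rm=R.from_quat(s['tool_rot']).as_matrix()
r,y=rodmask(i,(240,200,320,352))
for row in (230,240,250,265,285,300,320):
    xs=np.nonzero(r[row])[0]
    if len(xs)==0: continue
    P=onz(K,H,((xs.min()+xs.max())/2,row),.2265);print(row,xs.min(),xs.max(),(Rm.T@(P-s['tool_pos'])*1000).round(2))
r,y=rodmask(i,(260,340,300,370));ys,xs=np.nonzero(y)
print(xs.min(),xs.max(),ys.min(),ys.max());P=onz(K,H,((xs.min()+xs.max())/2,ys.mean()),.2105);print(Rm.T@(P-s['tool_pos'])*1000)
# target pose for tip 25mm behind mouth
d=np.array([np.cos(np.radians(-93.3)),np.sin(np.radians(-93.3)),0]);m=np.array([.5073,-.0270,.045])
print('current',s['tool_pos'])
for dep in(-.025,.0,.015,.022,.072):
    t=m+d*(dep-.11);t[2]=.0348;print(dep,t.round(4));rel([t],-3.3)
E
```

```text
230 260 298 [ -1.05 -29.35 -26.17]
240 259 299 [ -1.05 -24.96 -26.17]
250 259 299 [ -1.06 -20.48 -26.17]
265 258 299 [ -1.27 -13.57 -26.17]
285 260 298 [ -1.07  -4.02 -26.16]
300 260 297 [ -1.29   3.42 -26.16]
320 260 298 [ -1.08  13.74 -26.16]
272 287 348 361
[ -0.83016982  47.34972812 -10.16133557]
current [ 0.4917745  -0.0898431   0.20033556]
-0.025 [0.5151 0.1078 0.0348]
shift [  0.78 -19.88  16.55] yaw -1.17 cur -4.47
0.0 [0.5136 0.0828 0.0348]
shift [  0.83 -17.39  16.55] yaw -1.17 cur -4.47
0.015 [0.5128 0.0678 0.0348]
shift [  0.86 -15.89  16.55] yaw -1.17 cur -4.47
0.022 [0.5124 0.0609 0.0348]
shift [  0.88 -15.19  16.55] yaw -1.17 cur -4.47
0.072 [0.5095 0.0109 0.0348]
shift [  0.98 -10.19  16.55] yaw -1.17 cur -4.47
```

Emit:
arm_command(rows="0.2 -4 0 0; 0.4 -8 0 -1.2; 0.6 -12 0 -1.2; 0.8 -16 0 -1.2; 0.9 -20 0 -1.2; 0.9 -20.4 2 -1.2; 0.9 -20.4 6 -1.2; 0.9 -20.4 10 -1.2; 0.9 -20.4 13 -1.2; 0.9 -20.4 15.5 -1.2; 0.9 -20.4 16.5 -1.2; 0.9 -20.4 16.5 -1.2; 0.9 -20.4 16.5 -1.2; 0.9 -20.4 16.5 -1.2")

```text
time: 8.45
tool_pos: [0.5181, 0.1118, 0.0371]
tool_rot: [1.0, -0.029, 0.001, 0.0]
ft_force: [1.2, 0.5, -1.8]
finger_gap: 0.0165
```

```bash
python3 - <<'E'
from h import *
i,K,H=snap('top','t5');i2,K2,H2=snap('side','s5');s=sensors.read_state();print(s['time'],s['tool_pos'],s['qd'],s['finger_gap'])
rel([s['tool_pos']],-3.3)
cv2.imwrite('pics/t5c.png',cv2.resize(i[180:250,250:365],None,fx=6.5,fy=6.5,interpolation=cv2.INTER_CUBIC)[:,:,::-1])
cv2.imwrite('pics/s5c.png',cv2.resize(i2[150:280,220:340],None,fx=4.5,fy=4.5,interpolation=cv2.INTER_CUBIC)[:,:,::-1])
E
```

```text
8.55 [0.51791988 0.11176597 0.03673759] [-0.00134927  0.00202918 -0.00721163 -0.00445573  0.00116079 -0.00043432] 0.017003412795959065
shift [0. 0. 0.] yaw -0.07 cur -3.37
```

View pics/t5c.png

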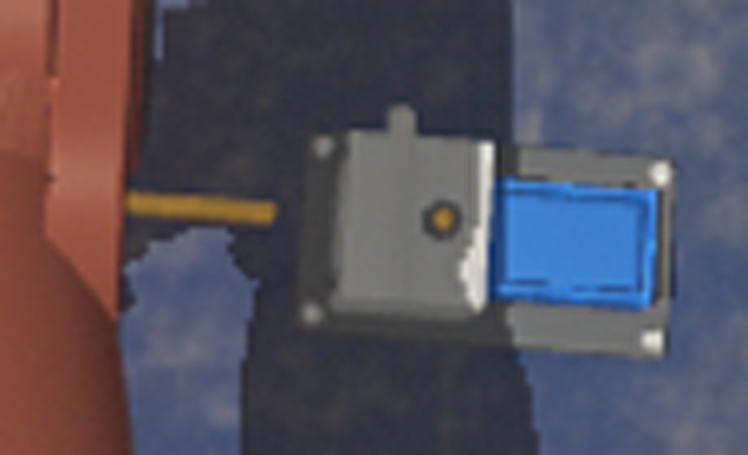

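View pics/s5c.png

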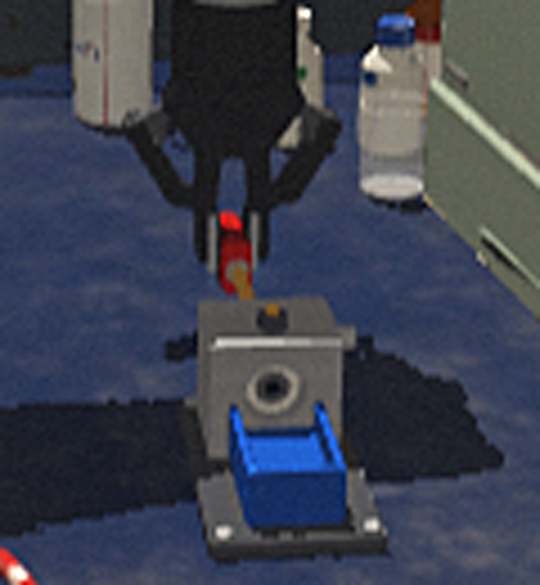

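```bash
python3 - <<'E'
from h import *
i,K,H=load('t5')
r,y=rodmask(i,(266,200,296,225))
ys,xs=np.nonzero(y);print(len(xs),xs.min(),xs.max())
pts=np.c_[xs,ys].astype(np.float32);vx,vy,x0,y0=cv2.fitLine(pts,cv2.DIST_L2,0,.01,.01).ravel()
z=.047
a=onz(K,H,(xs.min(),y0+(xs.min()-x0)*vy/vx),z);b=onz(K,H,(xs.max()+.5,y0+(xs.max()+.5-x0)*vy/vx),z);d=b-a
print('pin',a,b,np.degrees(np.arctan2(d[1],d[0])))
print('pin x at y=-.027',b[0]+d[0]/d[1]*(-.027-b[1]),' at -.087',b[0]+d[0]/d[1]*(-.087-b[1]))
# block edges from top0: light gray
i,K,H=load('top0');g=i.astype(int);m=(g.min(2)>150)&(g.max(2)-g.min(2)<40)
T=[];B=[]
for x in list(range(305,309))+list(range(315,325)):
    k=np.nonzero(m[195:235,x])[0]+195;T.append((x,k.min()-.5));B.append((x,k.max()+.5))
for x,y in zip(T,B): print(x,y,end=' ')
def f(p):
    P=np.array([onz(K,H,q,.075) for q in p]);c=np.polyfit(P[:,1],P[:,0],1);return c
ct,cb=f(T),f(B);c=(ct+cb)/2;print(ct,cb,'axis x at -.027',np.polyval(c,-.027),np.polyval(c,-.087))
# tray blue
hsv=cv2.cvtColor(i,cv2.COLOR_RGB2HSV);bl=(hsv[...,1]>170)&(hsv[...,2]>150)&(hsv[...,0]>95)&(hsv[...,0]<120)
bl[:,:325]=0;bl[:,356:]=0;bl[:200]=0;bl[235:]=0
c2=cv2.minAreaRect(np.argwhere(bl)[:,::-1].astype(np.float32));print(c2,onz(K,H,c2[0],.04))
E
```

```text
73 269 291
pin [0.51712259 0.06563679 0.047     ] [0.51400772 0.00301216 0.047     ] -92.84746616923559
pin x at y=-.027 0.5125149598852048  at -.087 0.5095306429352409
(305, np.float64(199.5)) (305, np.float64(225.5)) (306, np.float64(199.5)) (306, np.float64(225.5)) (307, np.float64(199.5)) (307, np.float64(225.5)) (308, np.float64(199.5)) (308, np.float64(225.5)) (315, np.float64(200.5)) (315, np.float64(226.5)) (316, np.float64(200.5)) (316, np.float64(226.5)) (317, np.float64(200.5)) (317, np.float64(226.5)) (318, np.float64(200.5)) (318, np.float64(226.5)) (319, np.float64(200.5)) (319, np.float64(226.5)) (320, np.float64(200.5)) (320, np.float64(226.5)) (321, np.float64(200.5)) (321, np.float64(226.5)) (322, np.float64(201.5)) (322, np.float64(227.5)) (323, np.float64(201.5)) (323, np.float64(227.5)) (324, np.float64(201.5)) (324, np.float64(225.5)) [0.08663684 0.54918313] [0.05756565 0.47676525] axis x at -.027 0.5110274572152901 0.5067013826124328
((338.885009765625, 217.22569274902344), (22.949054718017578, 17.627534866333008), 3.814074993133545) [ 0.50270615 -0.13001531  0.04      ]
```

Emit:
arm_command(rows="-0.16 0 0.2 0; -0.16 0 0.2 0; -0.16 0.8 0.2 0; -0.16 1.6 0.2 0; -0.16 2.3 0.2 0; -0.16 2.8 0.2 0; -0.16 3.2 0.2 0; -0.16 3.6 0.2 0; -0.16 3.6 0.2 0; -0.16 3.6 0.2 0")

```text
time: 9.55
tool_pos: [0.5132, 0.076, 0.0333]
tool_rot: [1.0, -0.029, 0.0, 0.0]
ft_force: [0.1, -0.1, -1.4]
finger_gap: 0.0167
```

```bash
python3 - <<'E'
from h import *
i,K,H=snap('top','t6');i2,K2,H2=snap('side','s6');s=sensors.read_state();print(s['time'],s['tool_pos'],s['ft_force'],s['wrist_torque'],s['finger_gap'])
rel([s['tool_pos']],-3.3)
a=cv2.resize(i[180:250,250:365],None,fx=5,fy=5,interpolation=cv2.INTER_CUBIC)
cv2.imwrite('pics/t6c.png',a[:,:,::-1])
E
```

```text
9.65 [0.51315674 0.07614836 0.03328091] [ 0.0406784   0.76048273 -2.10964909] [ 0.00103388 -0.00034672 -0.01183446] 0.016268609162498723
shift [0. 0. 0.] yaw -0.05 cur -3.35
```

View pics/t6c.png

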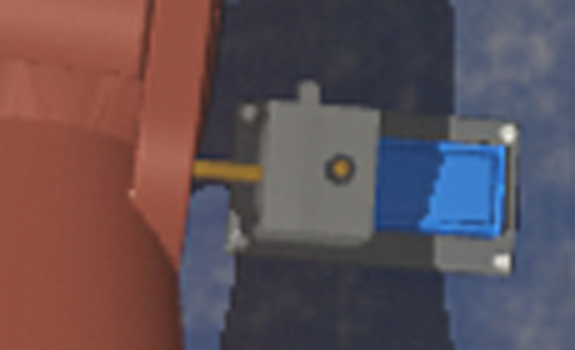

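Emit:
arm_command(rows="0.05 0 -0.1 0; 0.05 0.4 -0.1 0; 0.05 0.8 -0.1 0; 0.05 1.2 -0.1 0; 0.05 1.6 -0.1 0; 0.05 2 -0.1 0; 0.05 2 -0.1 0; 0.05 2 -0.1 0")

```text
time: 10.45
tool_pos: [0.5124, 0.0566, 0.0343]
tool_rot: [1.0, -0.029, 0.0, -0.001]
ft_force: [0.2, 6.2, -0.2]
finger_gap: 0.0167
```

```bash
python3 - <<'E'
from h import *
s=sensors.read_state();print(s['time'],s['tool_pos'],s['ft_force'],s['wrist_torque'],s['finger_gap'])
i2,K2,H2=snap('side','s7')
cv2.imwrite('pics/s7c.png',cv2.resize(i2[200:280,250:320],None,fx=6,fy=6,interpolation=cv2.INTER_CUBIC)[:,:,::-1])
E
```

```text
10.45 [0.51242576 0.05655408 0.03432793] [ 0.19761568  6.19501581 -0.19689541] [ 1.07168    -0.02247538 -0.00819234] 0.016683461233049614
```

View pics/s7c.png

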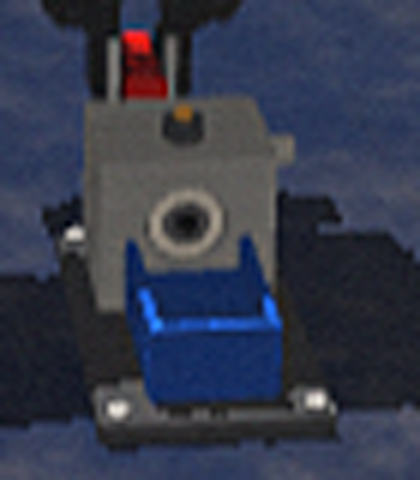

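Emit:
arm_command(rows="0 0.4 0 0; 0 0.8 0 0; 0 1.2 0 0; 0 1.6 0 0; 0 2 0 0; 0 2.4 0 0; 0 2.7 0 0; 0 2.7 0 0")

```text
time: 11.3
tool_pos: [0.5109, 0.0284, 0.0343]
tool_rot: [1.0, -0.03, 0.0, 0.0]
ft_force: [0.1, 0.6, -1.1]
finger_gap: 0.0164
```

Emit:
arm_command(rows="0 0.3 0 0; 0 0.6 0 0; 0 0.9 0 0; 0 1.2 0 0; 0 1.5 0 0; 0 1.7 0 0; 0 1.8 0 0; 0 1.8 0 0; 0 1.8 0 0")

```text
time: 12.2
tool_pos: [0.5098, 0.0111, 0.0343]
tool_rot: [1.0, -0.029, -0.0, 0.0]
ft_force: [0.2, 0.5, -1.7]
finger_gap: 0.0166
```

```bash
python3 - <<'E'
from h import *
s=sensors.read_state();print(s['time'],s['tool_pos'],s['ft_force'],s['wrist_torque'],s['finger_gap'])
i2,K2,H2=snap('side','s8');i,K,H=snap('top','t8')
cv2.imwrite('pics/s8c.png',cv2.resize(i2[190:280,245:325],None,fx=6,fy=6,interpolation=cv2.INTER_CUBIC)[:,:,::-1])
cv2.imwrite('pics/t8c.png',cv2.resize(i[180:250,265:365],None,fx=7,fy=7,interpolation=cv2.INTER_CUBIC)[:,:,::-1])
E
```

```text
12.2 [0.50982288 0.01110839 0.03427102] [ 0.21842055  0.47115994 -1.74484421] [ 0.06639351  0.00147233 -0.03731124] 0.016559299527124108
```

View pics/s8c.png

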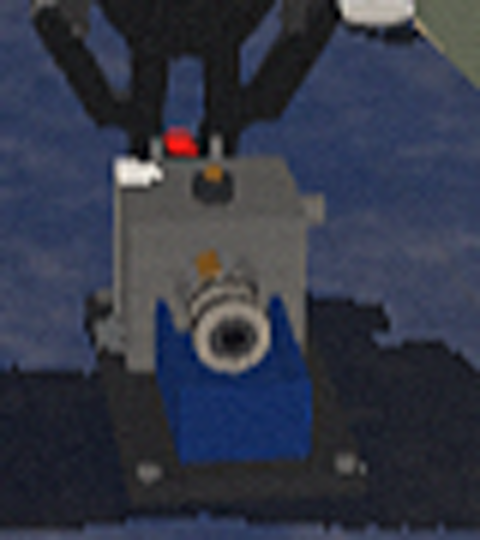

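View pics/t8c.png

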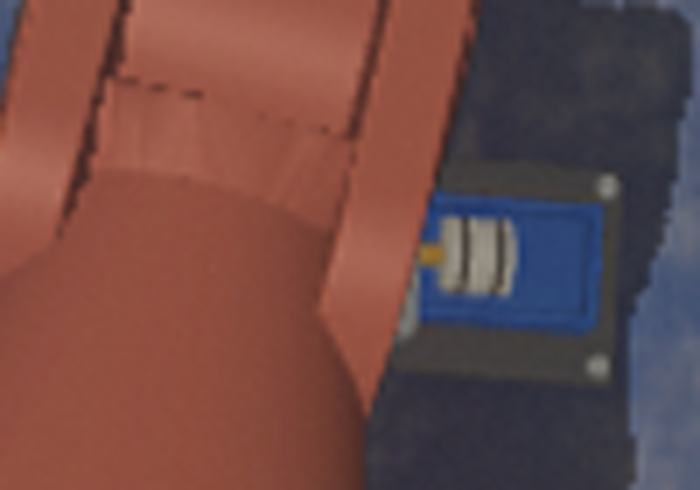

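Emit:
arm_command(rows="0 -0.5 0 0; 0 -1.5 0 0; 0 -2.5 0 0; 0 -4 0 0; 0 -5.5 0 0; 0 -7 0 0; 0 -9 0 0; 0 -11 0 0; 0 -13 0 0; 0 -14 -1 0; 0 -14 -4 0; 0 -14 -6 0; 0 -14 -6 0; 0 -14 -6 0")

```text
time: 13.7
tool_pos: [0.5184, 0.151, 0.0946]
tool_rot: [1.0, -0.029, 0.0, 0.0]
ft_force: [-0.0, 0.2, -2.6]
finger_gap: 0.017
```

```bash
python3 - <<'E'
from h import *
i2,K2,H2=snap('side','s9');i,K,H=snap('top','t9')
s=sensors.read_state();print(s['time'],s['tool_pos'],s['ft_force'],s['finger_gap'])
rel([(.496,.319,.06),(.496,.319,.006)],-6.4)
cv2.imwrite('pics/s9c.png',cv2.resize(i2[190:280,245:325],None,fx=6,fy=6,interpolation=cv2.INTER_CUBIC)[:,:,::-1])
cv2.imwrite('pics/t9c.png',cv2.resize(i[180:250,265:365],None,fx=7,fy=7,interpolation=cv2.INTER_CUBIC)[:,:,::-1])
E
```

```text
13.8 [0.51739582 0.15079301 0.09320071] [ 0.10958745  0.40685968 -2.2025689 ] 0.016852027274474688
shift [ -3.12 -16.67   3.32] yaw 3.03 cur -3.37
shift [ -3.11 -16.67   8.72] yaw 3.03 cur -3.37
```

View pics/s9c.png

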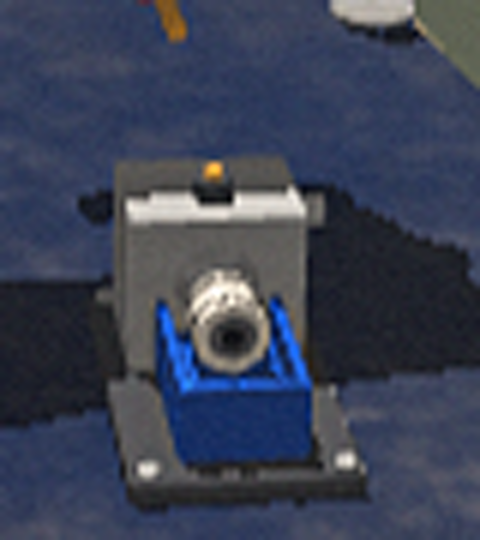

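View pics/t9c.png

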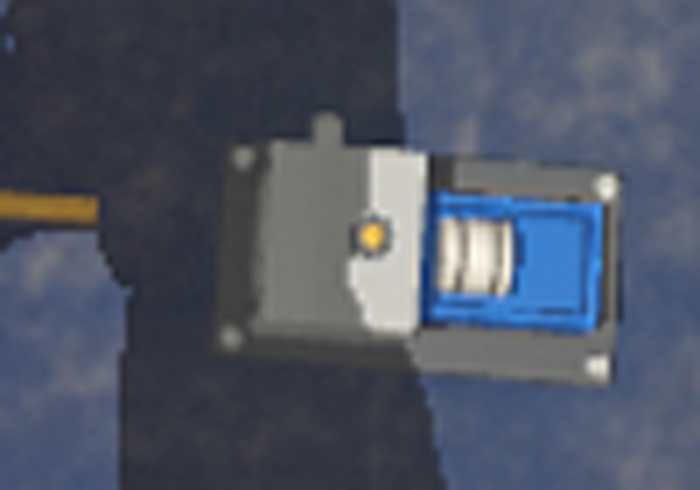

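Emit:
arm_command(rows="-0.8 -4 0 3; -1.6 -8 1 3; -2.4 -12 2 3; -3.1 -16 3.3 3; -3.1 -16.7 3.3 3; -3.1 -16.7 5.5 3; -3.1 -16.7 7 3; -3.1 -16.7 7.8 3; -3.1 -16.7 7.8 3; -3.1 -16.7 7.8 3; -3.1 -16.7 7.8 3")

```text
time: 14.9
tool_pos: [0.4977, 0.3193, 0.0173]
tool_rot: [0.998, -0.056, 0.001, -0.0]
ft_force: [0.9, -0.3, -1.9]
finger_gap: 0.0169
```

```bash
python3 - <<'E'
from h import *
s=sensors.read_state();print(s['time'],s['tool_pos'],s['ft_force'],s['finger_gap'],s['qd'])
rel([(.496,.319,.006)],-6.4)
E
```

```text
14.9 [0.4976941  0.31927809 0.01725608] [ 0.88732691 -0.32177549 -1.87235766] 0.01690674163636084 [ 0.00216804 -0.00089655  0.00345606 -0.00092096  0.00084741  0.00167666]
shift [-0.17  0.05  1.13] yaw 0.01 cur -6.39
```

Emit:
arm_command(rows="0 0 0.4 0; 0 0 0.7 0; 0 0 0.9 0; 0 0 1 0; 0 0 1.05 0; 0 0 1.05 0; 0 0 1.05 0; 0 0 1.05 0")

```text
time: 15.7
tool_pos: [0.497, 0.3194, 0.0059]
tool_rot: [0.998, -0.056, 0.0, 0.0]
ft_force: [-1.0, -0.2, 0.7]
finger_gap: 0.017
```

Emit:
arm_command(rows="0 0 0 0; 0 0 0 0; 0 0 0 0; 0 0 0 0; 0 0 0 0; 0 0 0 0; 0 0 -1 0; 0 0 -3 0; 0 0 -6 0; 0 0 -10 0; 0 0 -14 0; 0 0 -18 0; 0 0 -18 0; 0 0 -18 0; 0 0 -18 0", fingers=0.2)

```text
time: 17.2
tool_pos: [0.4965, 0.3192, 0.185]
tool_rot: [0.998, -0.056, -0.001, 0.0]
ft_force: [-0.7, 0.7, 1.1]
finger_gap: 0.0516
```

```bash
python3 - <<'E'
from h import *
snap('wrist','w10');i2,K2,H2=snap('side','s10');i,K,H=snap('top','t10')
s=sensors.read_state();print(s['time'],s['tool_pos'],s['ft_force'],s['finger_gap'])
cv2.imwrite('pics/t10c.png',cv2.resize(i[140:280,80:440],None,fx=2.2,fy=2.2,interpolation=cv2.INTER_CUBIC)[:,:,::-1])
cv2.imwrite('pics/s10c.png',cv2.resize(i2[130:330,200:350],None,fx=3,fy=3,interpolation=cv2.INTER_CUBIC)[:,:,::-1])
E
```

```text
17.35 [0.49624749 0.31907309 0.18443821] [ 0.63904634 -0.44317746 -0.47410762] 0.051369252461236074
```

View pics/w10.png

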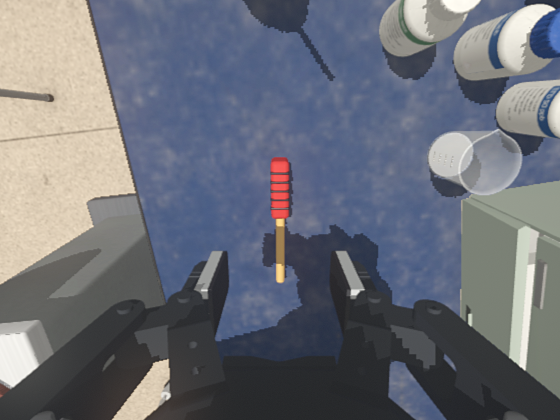

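View pics/t10c.png

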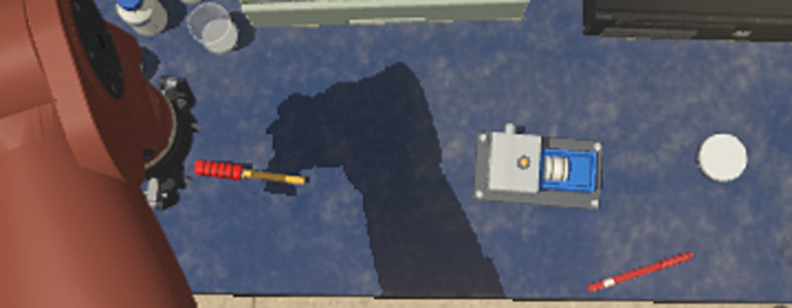

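View pics/s10c.png

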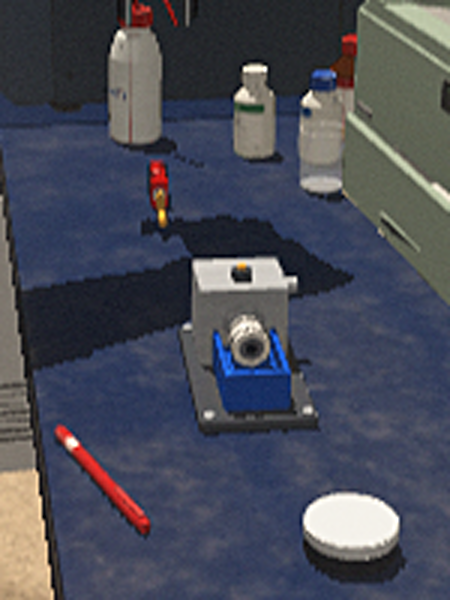

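```bash
python3 - <<'E'
from h import *
i,K,H=load('t10')
for row in(214,216,218): print(row,[tuple(map(int,i[row,x])) for x in range(322,334)])
for px in(326.5,327.5,328.5,329.5): print(px,onz(K,H,(px,216),.045)[1].round(4),onz(K,H,(px,216),.075)[1].round(4))
E
```

```text
214 [(205, 204, 197), (206, 203, 196), (199, 198, 189), (75, 98, 134), (41, 70, 116), (92, 101, 119), (188, 181, 165), (239, 233, 219), (196, 190, 177), (147, 143, 131), (238, 232, 217), (232, 227, 213)]
216 [(204, 203, 196), (206, 204, 196), (201, 199, 190), (74, 100, 134), (45, 72, 116), (97, 104, 117), (186, 179, 164), (249, 243, 229), (205, 201, 187), (158, 153, 143), (251, 245, 232), (246, 240, 226)]
218 [(203, 202, 194), (206, 204, 195), (201, 199, 190), (33, 63, 115), (49, 74, 118), (111, 115, 123), (198, 191, 176), (234, 228, 213), (170, 164, 152), (179, 174, 162), (240, 234, 219), (239, 233, 218)]
326.5 -0.0947 -0.0907
327.5 -0.0975 -0.0934
328.5 -0.1003 -0.0961
329.5 -0.103 -0.0988
```

```bash
python3 -c "
from plant import order;print(order.sign_off())"
```

```text
the job is handed in; nothing more can be done
None
```

I pushed the insert out with the rod, drew the rod straight back out, and laid it flat on the bare bench where it had started. I handed the job in at about 17.4 s of the 50 s.

- **Insert:** in the last top view it lies in the blue tray, with its back end about 9 mm clear of the block face. The side view agrees.
- **Rod:** the wrist and top views show it flat on the bench, well off the fixture.
- **Forces:** the highest wrist reading after a move was about 6 N, the insert's own resistance while pushing. No side load showed in the hole.
- **Other things on the bench:** they looked undisturbed by eye in the last pictures. I did not measure their positions.
- **Disagreements:** the cameras differed by 1 to 3 mm on where the hole's centreline lay. I set the rod between the estimates, and it went in without touching.

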